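Turn over the orange-lidded drying case

TASK

The brass plate in the orange-lidded case is dry on its upper face. Take that case out of its sloping rack with lid and base pinched together, turn it over so that the orange lid is underneath, and lean it back squarely in the same rack with its lid against the rails and its edge on the ledge, then let go. The lid must never come off the base; leave the green-lidded case alone.

Things in the scene. Friction and masses are not known exactly. Their poses are not given: they have to be found in the camera images.
- orange_case (a point): Centre of the case to turn: white base, loose orange lid plugged 5 mm in, no catch (falls off unless pinched). 100 mm along x, 110 along y, 24 thick along z; 0.25 kg, a loose plate inside. Axes fixed to the base: +z out through the lid; at the start +x straight down the slope. Pinch it through its thickness at the middle of its upper edge, one finger on the lid, one behind, fingers pointing down the slope.
- orange_lid (a point): Centre of the 6 mm thick outer plate of the loose orange lid (100 x 110 mm), 9 mm from the case's centre along the case's +z when shut; its axes are then those of the case.
- rack_seat (a point): Fixed wooden rack of the orange case: point where a seated case's centre lies, either side up. +x straight down the slope (50 deg below level, away from the robot and to its left), +z square out of it, upward. The case leans on two rails, faces 12 mm behind the point, 70 mm free gap between them, their tops 35 mm up the slope from it; lower edge on a ledge 50 mm down the slope, 24 mm out in front. No side guides.
- green_case (a point): Centre of a second case, same size and axes but with a green lid, in the other rack beside it; to be left as it is.

How it is judged (in metres and radians):
On the way:
1. the orange-lidded case is taken out of its rack (distance between orange_case and rack_seat above 0.04 m), for 0.1 s.
At the end, for the whole second after the job is handed in: The case leans in its own rack with the lid underneath: centre within 16 mm of the seat point, lid side facing down along the slope within 12 degrees, its length within 11 degrees of straight downhill, the lid still shut on the base (within 5 mm and 5 degrees) (distance between orange_case and rack_seat below 0.016 m and angle between orange_case's own z axis and vertical between 2.06 and 2.48 rad and angle between the x axis of orange_case and the x axis of rack_seat, either way round below 0.2 rad and angle between the z axis of orange_lid and the z axis of orange_case, either way round below 0.1 rad and distance between orange_lid and orange_case below 0.014 m); the robot touches nothing.
It fails at once if the lid comes off the base (gapes by some 10 mm or 11 degrees) (distance between orange_lid and orange_case above 0.018 m or angle between the z axis of orange_lid and the z axis of orange_case, either way round above 0.2 rad).
It fails at once if the green-lidded case is shifted by more than 15 mm (distance of green_case from where it was at the start of the episode above 0.015 m).
It also fails if it takes over 48 s, if anything falls off the work surface, if the arm or the gripper's body presses on something with over 40 N, if the wrist force passes 120 N, or if a joint passes its speed limit or range.

ROBOT

A 6-joint arm with a two-finger parallel gripper is mounted at the origin on the work surface. World frame = base frame: x ahead of the robot, y to its left, z up, the work surface at z = 0. Lengths are in mm, angles in rad, forces in N, time in s.
With the tool pointing down it reaches from about 325 to 925 mm from the base axis. Payload 3.1 kg.
Tool frame: the origin (TCP) lies at the very end of the fingers, on their centre line; the grasp point (between the pads) lies 19 mm behind it; z points along the fingers, y is the direction in which the jaws open and shut (so a half turn about z gives the same grasp; the last joint's range is limited). The gripper opens to 85 mm and grips with 20 to 120 N. Pads are 22 mm wide; open, the fingers measure 114 mm over their backs; the gripper's body (76 mm by 85 mm) begins 54 mm behind the grasp point. The pads swing forward as they close: fully open they stand 13 mm farther back than shut.
Start: joints at [-1.432, 0.217, 1.613, -0, 1.311, -0.112], TCP at [155.133, -605.453, 231.3] pointing down, gripper open.
Joint ranges: [-2.75, 2.75], [-0.78, 2.1], [0.31, 2.55], [-1.13, 4.27], [0.13, 2.63], [-2.58, 2.58]. Speed limits (rad/s): [2.79, 2.79, 3.14, 3.14, 3.14, 3.14].

INTERFACE

Orientations are given as a rotation vector (axis times angle).
In Python, from rig import arm gives the robot as it stands.
- The arm moves only by the tool carry_out, never from a script. Its argument "plan" is a list of rows, each a list of 2 entries, a list of its own where there are three numbers: the shift along the tool's x, y, z in cm, then the turn about the tool's z in rad. A call has exactly 5 rows; each row is the pose to reach, as a shift and turn from the pose commanded when the call began, along the tool's axes at that moment; what a row does not reach only later rows make up. A row lasts 1/8 s, in which the tool goes at most 62.5 mm and 10.7 degrees, less where a joint would pass 70% of its speed; a pose out of reach is approached as far as the arm can. A call with a gripper value outside its range is refused whole. "fingers" is the closure, from -1 (fully open) to 1 (shut), set as the call begins (left out, the last holds). The fingers move at their own pace and stop on an object; the grip force is fixed at half the most. Time passes only in rows, so rows that repeat a pose let the fingers close, or fill a call up. It gives the time, the measured TCP pose, the force and the opening at its end, in the units of the state.
- arm.get_state(): the state, without advancing time (a new reading comes with each control period).
- arm.read_camera(name): name is "side" or "top"; returns a dict with "color" (420x560x3 uint8, blue, green, red), "intrinsics" (3x3 intrinsics, pixels), "dist" ([k1, k2, p1, p2, k3] as OpenCV has them; the pictures are not rectified), "pose" (4x4, takes a point from camera to world coordinates). Camera axes: x right, y down, z forward; pixel columns grow to the right and rows downward; lengths in mm; the calibration is good to about 2 mm. A picture is of the moment at which its call begins. There is no depth.
- arm.job_done(): hands the job in, once; it reports no verdict.
The state is a dict: "time_s": time; "q": joint angles; "joint_velocities": joint speeds; "joint_efforts": joint torques, N m; "ee_pos": TCP position; "ee_rot": TCP orientation; "contact_force": force on the tool from outside, world axes, zero at the start; "ft_torque": the same for the moment, N m; "grip_width": finger opening in mm.
Only numpy, scipy, OpenCV 4.12 (cv2) and the standard library are available. Lean on these libraries where they do the work, as an engineer would, in place of code of your own. Each camera call takes 0.05 s, during which the arm holds its last target. There are 200 camera calls.

## Working session

There is one attempt and no reset: what is moved stays moved. The work goes in short steps, Python scripts to look and compute and a tool call to move; the robot and the scene stay as the last step left them, time stands still between calls to the robot, and variables do not carry over. Pictures are saved under pics/ and viewed, about 8 in all and at most 12, crops included, and the job is handed in when it is done.

Besides the shell and the picture viewer there is one more tool, called after "Request:" as name(argument=value, ...) on one line, values as JSON. carry_out: Moves the arm, as the interface text tells. Its arguments: {"type":"object","properties":{"plan":{"type":"array","items":{"type":"array"}},"fingers":{"type":"number"}},"required":["plan"]}

```bash
ls -la; mkdir -p pics; cat > h.py <<'E'
import numpy as np, cv2
from rig import arm
from scipy.spatial.transform import Rotation as R
E
python3 - <<'E'
from h import *
s=arm.get_state(); print(s); print(R.from_rotvec(s['ee_rot']).as_matrix().round(3))
print([a for a in dir(arm) if a[0]!='_'])
for n in('side','top'):
    c=arm.read_camera(n); cv2.imwrite(f'pics/{n}0.png',c['color']); np.savez(f'{n}0.npz',**c)
    print(n,c['intrinsics'],c['dist'],np.round(c['pose'],3))
E
```

```text
total 12
drwxr-xr-x  3 agent agent 4096 Dec  4 20:09 .
drwxr-xr-x 23 root  root  4096 Dec  4 20:09 ..
drwxr-xr-x  2 agent agent 4096 Dec  4 20:09 pics
{'time_s': 0.0, 'q': array([-1.43216663e+00,  2.17735797e-01,  1.61495358e+00,  1.27916735e-05,
        1.31130446e+00, -1.12190112e-01]), 'joint_velocities': array([-0.00108258,  0.00021865,  0.00161682,  0.00034913, -0.00026465,
        0.00197663]), 'joint_efforts': array([-1.18015396e-03, -3.96847236e+01, -3.03855014e+01, -4.04473840e-04,
        9.71574074e-03,  1.66439577e-05]), 'ee_pos': array([ 155.04014778, -604.61202497,  229.96951149]), 'ee_rot': array([-3.11453846e+00, -3.92649430e-01,  3.04248363e-05]), 'contact_force': array([-0.10115121,  0.50566418, -0.05968668]), 'ft_torque': array([ 0.00511175, -0.02461247,  0.02962283]), 'grip_width': 85.14667937963162}
[[ 0.969  0.248 -0.   ]
 [ 0.248 -0.969  0.002]
 [ 0.    -0.002 -1.   ]]
['IKError', 'get_state', 'job_done', 'read_camera']
side [[385.68181117   0.         278.21338445]
 [  0.         385.68181117 212.66491674]
 [  0.           0.           1.        ]] [-0.04490315  0.          0.          0.          0.        ] [[-6.91000e-01 -5.13000e-01  5.09000e-01  3.00656e+02]
 [-7.23000e-01  5.09000e-01 -4.67000e-01  3.20947e+02]
 [-1.90000e-02 -6.91000e-01 -7.23000e-01  5.69673e+02]
 [ 0.00000e+00  0.00000e+00  0.00000e+00  1.00000e+00]]
top [[410.47969079   0.         273.07088118]
 [  0.         410.47969079 206.86647397]
 [  0.           0.           1.        ]] [-0.08861978  0.          0.          0.          0.        ] [[-5.00000e-03 -9.72000e-01  2.34000e-01  4.63448e+02]
 [-1.00000e+00  6.00000e-03  4.00000e-03  1.86170e+01]
 [-5.00000e-03 -2.34000e-01 -9.72000e-01  7.72033e+02]
 [ 0.00000e+00  0.00000e+00  0.00000e+00  1.00000e+00]]
```

View pics/side0.png

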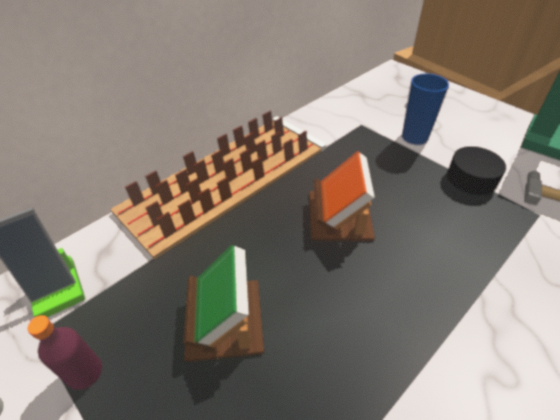

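View pics/top0.png

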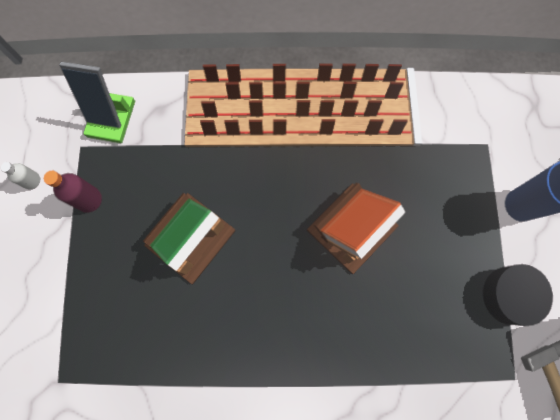

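```bash
cat >> h.py <<'E'
def ray(c,px):
    u=cv2.undistortPoints(np.array(px,float).reshape(-1,1,2),c['intrinsics'],c['dist']).reshape(-1,2)
    d=np.c_[u,np.ones(len(u))]@c['pose'][:3,:3].T
    return c['pose'][:3,3],d/np.linalg.norm(d,axis=1)[:,None]
def tri(ca,pa,cb,pb):
    oa,da=ray(ca,pa); ob,db=ray(cb,pb); out=[]
    for a,b in zip(da,db):
        t=np.linalg.lstsq(np.c_[a,-b],ob-oa,rcond=None)[0]
        p,q=oa+t[0]*a,ob+t[1]*b; out.append(np.r_[(p+q)/2,np.linalg.norm(p-q)])
    return np.array(out)
def quad(c,lo,hi,roi=None):
    m=cv2.inRange(cv2.cvtColor(c['color'],cv2.COLOR_BGR2HSV),lo,hi)
    if roi: z=np.zeros_like(m); x0,y0,x1,y1=roi; z[y0:y1,x0:x1]=255; m&=z
    m=cv2.morphologyEx(m,cv2.MORPH_OPEN,np.ones((3,3)))
    k=max(cv2.findContours(m,cv2.RETR_EXTERNAL,cv2.CHAIN_APPROX_NONE)[0],key=cv2.contourArea)
    h=cv2.convexHull(k); 
    return cv2.approxPolyN(h,4,ensure_convex=True).reshape(-1,2),cv2.contourArea(k)
E
python3 - <<'E'
from h import *
for n,roi in(('side',(290,130,400,250)),('top',(290,160,430,290))):
    c=dict(np.load(n+'0.npz'))
    for nm,lo,hi in(('or',(0,150,90),(18,255,255)),('gr',(50,120,40),(80,255,255))):
        if nm=='or': print(n,nm,quad(c,lo,hi,roi))
        else: print(n,nm,quad(c,lo,hi,(140,180,250,360)))
    x0,y0,x1,y1=roi; cv2.imwrite(f'pics/{n}0c.png',cv2.resize(c['color'][y0:y1,x0:x1],None,fx=4,fy=4,interpolation=cv2.INTER_CUBIC))
a=cv2.imread('pics/side0c.png');b=cv2.imread('pics/top0c.png')
H=max(a.shape[0],b.shape[0]);f=lambda i:np.pad(i,((0,H-i.shape[0]),(0,0),(0,0)))
j=np.hstack([f(a),f(b)]);print(j.shape);cv2.imwrite('pics/both0.png',cv2.resize(j,None,fx=.8,fy=.8))
E
```

```text
side or (array([[365, 192],
       [322, 224],
       [320, 182],
       [358, 151]], dtype=int32), 1752.5)
side gr (array([[235, 309],
       [195, 341],
       [198, 282],
       [233, 250]], dtype=int32), 2008.0)
top or (array([[400, 203],
       [356, 250],
       [320, 230],
       [361, 189]], dtype=int32), 2305.5)
top gr (array([[207, 213],
       [169, 261],
       [155, 245],
       [190, 203]], dtype=int32), 1125.0)
(520, 1000, 3)
```

View pics/both0.png

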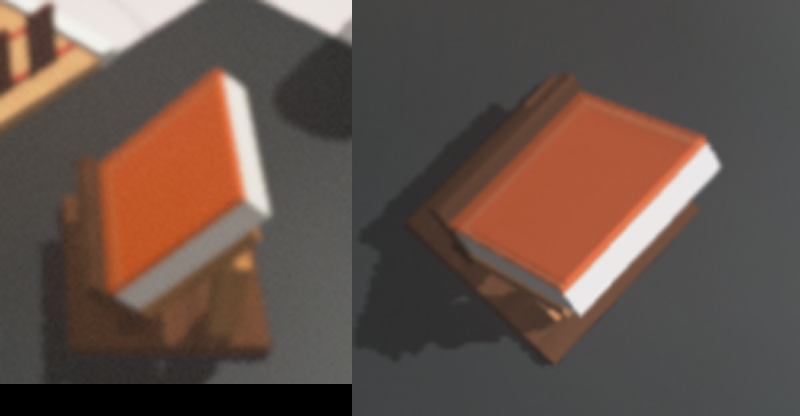

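```bash
cat >> h.py <<'E'
def fit(M,P):
    mc,pc=M.mean(0),P.mean(0); r,rs=R.align_vectors(P-pc,M-mc); r=r.as_matrix(); return r,pc-r@mc,rs
E
python3 - <<'E'
from h import *
t=dict(np.load('top0.npz'));s=dict(np.load('side0.npz'))
M=np.array([[-50,55,6],[-50,-55,6],[50,55,6],[50,-55,12.]])
for nm,sp,tp in(('or',[(365,192),(358,151),(322,224),(320,182)],[(356.5,250),(400.5,203),(320,230),(361,189)]),
 ('gr',[(235,309),(233,250),(195,341),(198,282)],[(169,261),(207,213),(155,245),(190,203)])):
    P=tri(s,sp,t,tp); print(nm,P.round(1).tolist())
    P=P[:,:3]; print('sides',[round(np.linalg.norm(P[i]-P[j]),1) for i,j in((0,1),(2,3),(0,2),(1,3))])
    r,c,rs=fit(M,P); print('centre',c.round(1),'rms',rs,'\n',r.round(3)); x=r[:,0]
    print('slope',np.degrees(np.arcsin(-x[2])),'az',np.degrees(np.arctan2(x[1],x[0])), 'y tilt',np.degrees(np.arcsin(r[2,1])))
E
```

```text
or [[549.9, -112.2, 115.7, 2.3], [625.8, -188.2, 121.1, 1.7], [597.7, -63.3, 34.4, 2.3], [673.0, -140.9, 42.3, 2.7]]
sides [np.float64(107.6), np.float64(108.4), np.float64(106.2), np.float64(103.3)]
centre [ 607.5 -130.3   73.7] rms 7.400576144552082 
 [[ 0.459 -0.698  0.549]
 [ 0.422  0.716  0.557]
 [-0.782 -0.024  0.623]]
slope 51.43190203926015 az 42.55736289473543 y tilt -1.3872593389908385
gr [[533.1, 189.4, 115.2, 0.8], [611.0, 129.6, 117.1, 0.1], [573.2, 240.2, 32.3, 6.3], [650.7, 177.6, 38.0, 6.6]]
sides [np.float64(98.3), np.float64(99.9), np.float64(105.2), np.float64(100.7)]
centre [588.3 179.5  71.2] rms 12.096434546095686 
 [[ 0.383 -0.777  0.5  ]
 [ 0.455  0.63   0.63 ]
 [-0.804 -0.014  0.594]]
slope 53.527769993659874 az 49.89828612101701 y tilt -0.7776553746071938
```

Request:
carry_out(plan=[[[20,-13,-25],-0.9],[[20,-13,-25],-0.9],[[20,-13,-25],-0.9],[[20,-13,-25],-0.9],[[20,-13,-25],-0.9]], fingers=-1)

```text
time_s: 0.72
ee_pos: [301.8, -445.2, 458.3]
ee_rot: [-2.631, -1.716, -0.0]
contact_force: [0.3, -0.5, 0.3]
grip_width: 85.2
```

Request:
carry_out(plan=[[[14,5,-40],-0.9],[[14,5,-40],-0.9],[[14,5,-40],-0.9],[[14,5,-40],-0.9],[[14,5,-40],-0.9]])

```text
time_s: 1.35
ee_pos: [376.6, -367.1, 751.9]
ee_rot: [-1.623, -2.69, -0.0]
contact_force: [0.5, -1.6, 1.3]
grip_width: 85.2
```

```bash
python3 - <<'E'
from h import *
s=arm.get_state(); print(s['q'].round(3),s['ee_pos'].round(1)); print(R.from_rotvec(s['ee_rot']).as_matrix().round(3))
E
```

```text
[-0.906  0.119  0.755  0.     2.267 -1.391] [ 376.6 -367.1  751.9]
[[-0.466  0.885  0.   ]
 [ 0.885  0.466  0.   ]
 [ 0.     0.    -1.   ]]
```

Request:
carry_out(plan=[[[4,13.5,-25],-0.27],[[4,13.5,-25],-0.27],[[4,13.5,-25],-0.27],[[4,13.5,-25],-0.27],[[4,13.5,-25],-0.27]])

```text
time_s: 1.98
ee_pos: [415.2, -250.9, 864.7]
ee_rot: [1.242, 2.857, -0.006]
contact_force: [-0.0, -0.4, -0.4]
grip_width: 85.4
```

```bash
python3 - <<'E'
from h import *
s=arm.get_state(); print(s['q'].round(3),s['ee_pos'].round(1)); print(R.from_rotvec(s['ee_rot']).as_matrix().round(3))
E
```

```text
[-0.691  0.264  0.308  0.006  2.543 -1.436] [ 415.2 -250.9  864.7]
[[-0.682  0.731  0.023]
 [ 0.731  0.682 -0.014]
 [-0.026  0.007 -1.   ]]
```

Request:
carry_out(plan=[[[23,20,3],0],[[23,20,3],0],[[23,20,3],0],[[23,20,3],0],[[23,20,3],0]])

```text
time_s: 2.6
ee_pos: [405.0, 53.3, 829.8]
ee_rot: [1.244, 2.856, -0.004]
contact_force: [1.3, -0.5, -0.4]
grip_width: 85.4
```

```bash
cat >> h.py <<'E'
def st():
    s=arm.get_state(); m=R.from_rotvec(s['ee_rot']).as_matrix()
    print(round(s['time_s'],2),'q',s['q'].round(3),'p',s['ee_pos'].round(1),'F',s['contact_force'].round(1),'w',round(s['grip_width'],1)); print(m.round(3)); return s,m
E
python3 -c "
from h import *
st()"
```

```text
2.6 q [-0.032 -0.026  0.73  -0.018  2.414 -0.795] p [405.   53.3 829.8] F [ 1.3 -0.5 -0.4] w 85.4
[[-0.681  0.732  0.023]
 [ 0.732  0.681 -0.013]
 [-0.025  0.008 -1.   ]]
```

Request:
carry_out(plan=[[[31,25,10],0],[[31,25,10],0],[[31,25,10],0],[[31,25,10],0],[[31,25,10],0]])

```text
time_s: 3.22
ee_pos: [385.6, 354.4, 749.0]
ee_rot: [1.244, 2.857, -0.003]
contact_force: [1.2, 0.4, 0.4]
grip_width: 85.6
```

```bash
python3 -c "
from h import *
st()"
```

```text
3.23 q [ 0.623  0.103  0.779 -0.029  2.247 -0.145] p [385.6 354.4 749. ] F [1.2 0.4 0.4] w 85.6
[[-0.681  0.732  0.023]
 [ 0.732  0.681 -0.012]
 [-0.024  0.009 -1.   ]]
```

Request:
carry_out(plan=[[[6,50,0],0],[[6,50,0],0],[[6,50,0],0],[[6,50,0],0],[[6,50,0],0]])

```text
time_s: 3.85
ee_pos: [522.7, 523.2, 669.1]
ee_rot: [1.24, 2.848, 0.037]
contact_force: [0.5, 2.0, -0.3]
grip_width: 85.6
```

```bash
python3 -c "
from h import *
st()"
```

```text
3.85 q [ 0.7    0.587  0.309 -0.026  2.208 -0.066] p [522.7 523.2 669.1] F [ 0.5  2.  -0.3] w 85.6
[[-0.681  0.731  0.042]
 [ 0.732  0.681  0.008]
 [-0.023  0.036 -0.999]]
```

```bash
cat > kin.py <<'E'
import numpy as np
from scipy.optimize import least_squares
from scipy.spatial.transform import Rotation as R
D=[([-1.43217,.217736,1.614954,0,1.311304,-.11219],[155.04,-604.61,229.97],[-3.11453846,-.39264943,0]),
([-.906,.119,.755,0,2.267,-1.391],[376.6,-367.1,751.9],[-1.623,-2.69,0]),
([-.691,.264,.308,.006,2.543,-1.436],[415.2,-250.9,864.7],[1.242,2.857,-.006]),
([-.032,-.026,.730,-.018,2.414,-.795],[405,53.3,829.8],[1.244,2.856,-.004]),
([.623,.103,.779,-.029,2.247,-.145],[385.6,354.4,749],[1.244,2.857,-.003]),
([.7,.587,.309,-.026,2.208,-.066],[522.7,523.2,669.1],[1.24,2.848,.037])]
ex=lambda a,t:R.from_rotvec(np.array(a,float)*t)
# p: d1,a1,yoff,L2,a3,L3,L6
def fk(q,p):
    d1,a1,yo,L2,a3,L3,L6,c6=p
    r1=ex((0,0,1),q[0]); r2=r1*ex((0,1,0),q[1]); r3=r2*ex((0,1,0),q[2]); r4=r3*ex((0,0,1),q[3]); r5=r4*ex((0,1,0),q[4]); r6=r5*ex((0,0,1),q[5]+c6)
    x=r1.apply([a1,yo,d1])+r2.apply([0,0,L2])+r3.apply([a3,0,L3])+r6.apply([0,0,L6]); return x,r6
def res(p,f=1):
    o=[]
    for q,x,w in D:
        a,b=fk(q,p); o+=list(a-x)+list(200*(b.inv()*R.from_rotvec(w)).as_rotvec())
    return np.array(o)
if __name__=='__main__':
    for c in(0,np.pi/2,-np.pi/2,np.pi):
        s=least_squares(res,[300,0,70,400,0,450,200,c]); print(s.cost,s.x.round(3),abs(s.fun).max())
E
python3 kin.py
```

```text
0.18471737365676522 [ 3.01935e+02 -1.39000e-01  6.99910e+01  4.53978e+02  6.11470e+01
  5.57908e+02  3.11825e+02  1.57100e+00] 0.2784521519259897
0.18471737365641264 [ 3.01935e+02 -1.39000e-01  6.99910e+01  4.53978e+02  6.11470e+01
  5.57908e+02  3.11825e+02  1.57100e+00] 0.27845205878313095
1184134.7642922618 [ 3.01935e+02 -1.39000e-01  6.99910e+01  4.53978e+02  6.11470e+01
  5.57908e+02  3.11825e+02 -1.57100e+00] 628.3062478263206
0.18471737365659957 [ 3.01935e+02 -1.39000e-01  6.99910e+01  4.53978e+02  6.11470e+01
  5.57908e+02  3.11825e+02  1.57100e+00] 0.2784519932587557
```

```bash
cat >> kin.py <<'E'
P=[301.935,-.139,69.991,453.978,61.147,557.908,311.825,1.571]
lo=np.array([-2.75,-.78,.31,-1.13,.13,-2.58]);hi=np.array([2.75,2.1,2.55,4.27,2.63,2.58])
def ik(x,m,w=300):
    best=None
    rng=np.random.default_rng(0)
    for k in range(30):
        s=least_squares(lambda q:np.r_[fk(q,P)[0]-x,w*(R.from_matrix(m).inv()*fk(q,P)[1]).as_rotvec()],rng.uniform(lo,hi),bounds=(lo,hi))
        if best is None or s.cost<best.cost-1e-3: best=s
    return best.x,best.cost
E
python3 - <<'E'
from kin import *
a=np.radians(43.5);h=np.array([np.cos(a),np.sin(a),0]);u=np.array([0,0,1.])
c,s=np.cos(np.radians(50)),np.sin(np.radians(50))
X=c*h-s*u;Z=s*h+c*u
C=np.array([607.5,-130.3,73.7])
for d in(-17,-160):
  for y in(Z,-Z):
    m=np.c_[np.cross(y,X),y,X]; q,k=ik(C+d*X,m); print(d,q.round(2),round(k,4))
E
```

```text
-17 [-0.68  0.32  1.96  0.88  0.97 -1.99] 0.0
-17 [-0.68  0.32  1.96  0.88  0.97  1.15] 0.0
-160 [-0.86  0.11  1.96  0.75  1.23 -1.93] 0.0
-160 [-0.86  0.11  1.96  0.75  1.23  1.21] 0.0
```

Request:
carry_out(plan=[[[2,20,22],0],[[2,20,22],0],[[2,20,22],0],[[3,60,0],0],[[3,60,0],0]])

```text
time_s: 4.47
ee_pos: [615.9, 622.3, 507.0]
ee_rot: [1.232, 2.833, 0.098]
contact_force: [0.4, -0.2, 1.2]
grip_width: 85.4
```

```bash
python3 -c "
from h import *
st()"
```

```text
4.47 q [ 0.717  0.793  0.309 -0.02   1.96  -0.042] p [615.9 622.3 507. ] F [ 0.4 -0.2  1.2] w 85.4
[[-0.681  0.729  0.072]
 [ 0.732  0.68   0.038]
 [-0.021  0.078 -0.997]]
```

Request:
carry_out(plan=[[[3,60,-20],0],[[3,60,-20],0],[[3,60,-20],0],[[3,60,-20],0],[[3,60,-20],0]])

```text
time_s: 5.1
ee_pos: [633.7, 644.3, 485.5]
ee_rot: [1.222, 2.815, 0.166]
contact_force: [0.8, 0.9, -0.6]
grip_width: 85.7
```

```bash
python3 -c "
from h import *
st()"
```

```text
5.1 q [ 0.721  0.82   0.309 -0.016  1.886 -0.036] p [633.7 644.3 485.5] F [ 0.8  0.9 -0.6] w 85.7
[[-0.682  0.724  0.105]
 [ 0.731  0.678  0.072]
 [-0.019  0.126 -0.992]]
```

Request:
carry_out(plan=[[[3,60,-20],0],[[3,60,-20],0],[[3,60,-20],0],[[3,60,-20],0],[[3,60,-20],0]])

```text
time_s: 5.72
ee_pos: [646.5, 660.3, 476.3]
ee_rot: [1.213, 2.796, 0.232]
contact_force: [0.7, -0.3, 0.2]
grip_width: 85.5
```

Request:
carry_out(plan=[[[3,60,-20],0],[[3,60,-20],0],[[3,60,-20],0],[[3,60,-20],0],[[3,60,-20],0]])

```text
time_s: 6.35
ee_pos: [655.1, 671.8, 479.5]
ee_rot: [1.203, 2.775, 0.3]
contact_force: [-0.4, 0.4, 0.4]
grip_width: 85.5
```

Request:
carry_out(plan=[[[3,60,-20],0],[[3,60,-20],0],[[3,60,-20],0],[[3,60,-20],0],[[3,60,-20],0]])

```text
time_s: 6.98
ee_pos: [660.4, 679.6, 492.2]
ee_rot: [1.192, 2.753, 0.367]
contact_force: [0.1, -0.3, -0.5]
grip_width: 85.4
```

```bash
python3 -c "
from h import *
st()"
```

```text
6.97 q [ 0.728  0.822  0.309 -0.007  1.74  -0.027] p [660.4 679.6 492.2] F [ 0.1 -0.3 -0.5] w 85.4
[[-0.683  0.702  0.204]
 [ 0.731  0.66   0.173]
 [-0.013  0.267 -0.964]]
```

Request:
carry_out(plan=[[[3,60,-10],0],[[3,60,-10],0],[[3,60,-10],0],[[3,60,-10],0],[[3,60,-10],0]])

```text
time_s: 7.6
ee_pos: [675.3, 696.1, 482.3]
ee_rot: [1.181, 2.729, 0.433]
contact_force: [0.5, -1.0, 0.5]
grip_width: 85.4
```

Request:
carry_out(plan=[[[3,60,-10],0],[[3,60,-10],0],[[3,60,-10],0],[[3,60,-10],0],[[3,60,-10],0]])

```text
time_s: 8.22
ee_pos: [685.2, 707.6, 485.9]
ee_rot: [1.169, 2.703, 0.5]
contact_force: [-0.4, -0.4, 0.8]
grip_width: 85.4
```

Request:
carry_out(plan=[[[3,60,-10],0],[[3,60,-10],0],[[3,60,-10],0],[[3,60,-10],0],[[3,60,-10],0]])

```text
time_s: 8.85
ee_pos: [691.3, 715.4, 499.8]
ee_rot: [1.156, 2.676, 0.566]
contact_force: [-0.3, -0.2, -0.4]
grip_width: 85.3
```

Request:
carry_out(plan=[[[3,60,-5],0],[[3,60,-5],0],[[3,60,-5],0],[[3,60,-5],0],[[3,60,-5],0]])

```text
time_s: 9.48
ee_pos: [700.6, 725.9, 505.8]
ee_rot: [1.143, 2.648, 0.631]
contact_force: [-0.2, -0.0, -0.2]
grip_width: 85.3
```

Request:
carry_out(plan=[[[3,60,0],0],[[3,60,0],0],[[3,60,0],0],[[3,60,0],0],[[3,60,0],0]])

```text
time_s: 10.1
ee_pos: [712.5, 738.6, 506.1]
ee_rot: [1.129, 2.619, 0.695]
contact_force: [-1.0, 0.1, 0.9]
grip_width: 85.2
```

```bash
python3 -c "
from h import *
st()"
```

```text
10.1 q [ 0.732  0.84   0.309  0.01   1.473 -0.023] p [712.5 738.6 506.1] F [-1.   0.1  0.9] w 85.2
[[-0.686  0.631  0.363]
 [ 0.728  0.596  0.339]
 [-0.002  0.497 -0.868]]
```

Request:
carry_out(plan=[[[3,60,0],0],[[3,60,0],0],[[3,60,0],0],[[3,60,0],0],[[3,60,0],0]])

```text
time_s: 10.72
ee_pos: [719.6, 746.9, 518.0]
ee_rot: [1.115, 2.588, 0.759]
contact_force: [0.1, -0.3, -0.7]
grip_width: 84.9
```

Request:
carry_out(plan=[[[3,60,0],0],[[3,60,0],0],[[3,60,0],0],[[3,60,0],0],[[3,60,0],0]])

```text
time_s: 11.35
ee_pos: [723.0, 751.7, 538.9]
ee_rot: [1.1, 2.556, 0.821]
contact_force: [-0.1, -0.2, 0.1]
grip_width: 85.5
```

Request:
carry_out(plan=[[[3,60,0],0],[[3,60,0],0],[[3,60,0],0],[[3,60,0],0],[[3,60,0],0]])

```text
time_s: 11.98
ee_pos: [723.2, 753.2, 566.7]
ee_rot: [1.085, 2.523, 0.882]
contact_force: [-0.8, -0.3, 0.2]
grip_width: 85.1
```

```bash
python3 -c "
from h import *
st()"
```

```text
11.97 q [ 0.733  0.799  0.309  0.02   1.363 -0.023] p [723.2 753.2 566.7] F [-0.8 -0.3  0.2] w 85.1
[[-0.689  0.569  0.448]
 [ 0.725  0.538  0.43 ]
 [ 0.004  0.621 -0.783]]
```

Request:
carry_out(plan=[[[3,60,0],0],[[3,60,0],0],[[3,60,0],0],[[-50,-76,-30],0],[[-50,-76,-30],0]])

```text
time_s: 12.6
ee_pos: [695.7, 638.8, 555.6]
ee_rot: [1.084, 2.524, 0.881]
contact_force: [1.1, 0.2, 0.8]
grip_width: 85.6
```

Request:
carry_out(plan=[[[-45,-60,-20],0],[[-45,-60,-20],0],[[-45,-60,-20],0],[[-45,-60,-20],0],[[-45,-60,-20],0]])

```text
time_s: 13.22
ee_pos: [645.8, 341.2, 470.3]
ee_rot: [1.083, 2.522, 0.882]
contact_force: [1.4, -0.3, -0.1]
grip_width: 85.6
```

```bash
cat >> h.py <<'E'
def to(T):
    s,m=st(); d=m.T@(np.array(T)-s['ee_pos']); print('shift cm',(d/10).round(2)); return s,m
E
python3 -c "
from h import *
to([528,-206,204])"
```

```text
13.22 q [ 0.264 -0.03   1.563  0.355  1.028 -0.589] p [645.8 341.2 470.3] F [ 1.4 -0.3 -0.1] w 85.6
[[-0.689  0.568  0.45 ]
 [ 0.725  0.538  0.43 ]
 [ 0.003  0.622 -0.783]]
shift cm [-31.61 -52.71  -8.01]
```

Request:
carry_out(plan=[[[-31.6,-52.7,-8],0],[[-31.6,-52.7,-8],0],[[-31.6,-52.7,-8],0],[[-31.6,-52.7,-8],0],[[-31.6,-52.7,-8],0]])

```text
time_s: 13.85
ee_pos: [586.3, 65.6, 336.0]
ee_rot: [1.083, 2.522, 0.881]
contact_force: [-0.1, -1.2, -0.5]
grip_width: 85.3
```

```bash
python3 -c "
from h import *
to([528,-206,204])"
```

```text
13.85 q [-0.299 -0.194  1.955  0.652  1.108 -1.277] p [586.3  65.6 336. ] F [-0.1 -1.2 -0.5] w 85.3
[[-0.689  0.568  0.45 ]
 [ 0.725  0.539  0.429]
 [ 0.001  0.622 -0.783]]
shift cm [-15.68 -26.16  -3.96]
```

Request:
carry_out(plan=[[[-15.7,-26.2,-4],0],[[-15.7,-26.2,-4],0],[[-15.7,-26.2,-4],0],[[-15.7,-26.2,-4],0],[[-15.7,-26.2,-4],0]])

```text
time_s: 14.48
ee_pos: [527.6, -207.1, 203.7]
ee_rot: [1.084, 2.522, 0.879]
contact_force: [0.3, -0.5, -0.1]
grip_width: 85.3
```

```bash
python3 - <<'E'
from h import *
s,m=to([528,-206,204])
for n in('side','top'):
    c=arm.read_camera(n); cv2.imwrite(f'pics/{n}1.png',c['color']); np.savez(f'{n}1.npz',**c)
a=cv2.imread('pics/side1.png')[100:300,250:450];b=cv2.imread('pics/top1.png')[130:330,270:470]
cv2.imwrite('pics/both1.png',cv2.resize(np.hstack([a,b]),None,fx=2,fy=2,interpolation=cv2.INTER_CUBIC))
E
```

```text
14.47 q [-0.849  0.089  1.946  0.717  1.235 -1.898] p [ 527.6 -207.1  203.7] F [ 0.3 -0.5 -0.1] w 85.3
[[-0.688  0.569  0.45 ]
 [ 0.725  0.539  0.428]
 [ 0.002  0.621 -0.784]]
shift cm [0.05 0.1  0.04]
```

View pics/both1.png

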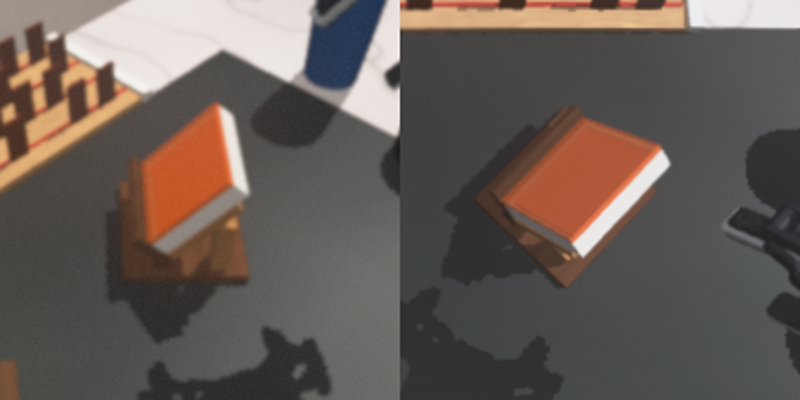

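```bash
python3 - <<'E'
from h import *
c=dict(np.load('top1.npz')); s,m=st()
T=s['ee_pos']; W=np.linalg.inv(c['pose'])
C=np.array([607.5,-130.3,73.7]);X=m[:,2]
pts=np.array([T,T+m[:,1]*42-13*X,T-m[:,1]*42-13*X,C-50*X,C,C+12*m[:,1]])
pr=lambda c,p:cv2.projectPoints(p,cv2.Rodrigues(np.linalg.inv(c['pose'])[:3,:3])[0],np.linalg.inv(c['pose'])[:3,3],c['intrinsics'],c['dist'])[0].reshape(-1,2)
print(pr(c,pts).round(1)); print('C in tool',(m.T@(C-T)).round(1))
E
```

```text
14.57 q [-0.852  0.093  1.947  0.715  1.233 -1.896] p [ 526.3 -209.1  200.9] F [-0.3  0.8  1.2] w 85.2
[[-0.684  0.575  0.448]
 [ 0.729  0.534  0.428]
 [ 0.006  0.619 -0.785]]
[[436.6 257.2]
 [433.3 240.5]
 [453.1 279. ]
 [378.7 228. ]
 [360.2 219.6]
 [357.2 214.8]]
C in tool [  1.1  10.  170. ]
```

Request:
carry_out(plan=[[[0.1,1.0,3],0],[[0.1,1.0,6],0],[[0.1,1.0,9.5],0],[[0.1,1.0,9.5],0],[[0.1,1.0,9.5],0]], fingers=-0.2)

```text
time_s: 15.2
ee_pos: [576.2, -157.8, 136.9]
ee_rot: [1.083, 2.523, 0.881]
contact_force: [0.2, 0.3, 0.5]
grip_width: 51.5
```

```bash
python3 - <<'E'
from h import *
s,m=st(); C=np.array([607.5,-130.3,73.7]); print('C in tool',(m.T@(C-s['ee_pos'])).round(1))
for n in('side','top'):
    c=arm.read_camera(n); cv2.imwrite(f'pics/{n}2.png',c['color']); np.savez(f'{n}2.npz',**c)
a=cv2.imread('pics/side2.png')[110:260,280:430];b=cv2.imread('pics/top2.png')[150:300,310:460]
cv2.imwrite('pics/both2.png',cv2.resize(np.hstack([a,b]),None,fx=2.66,fy=2.66,interpolation=cv2.INTER_CUBIC))
E
```

```text
15.2 q [-0.715  0.208  1.959  0.788  1.062 -1.905] p [ 576.2 -157.8  136.9] F [0.2 0.3 0.5] w 51.5
[[-0.689  0.568  0.449]
 [ 0.724  0.539  0.43 ]
 [ 0.002  0.622 -0.783]]
C in tool [-1.8 -6.6 75.4]
```

View pics/both2.png

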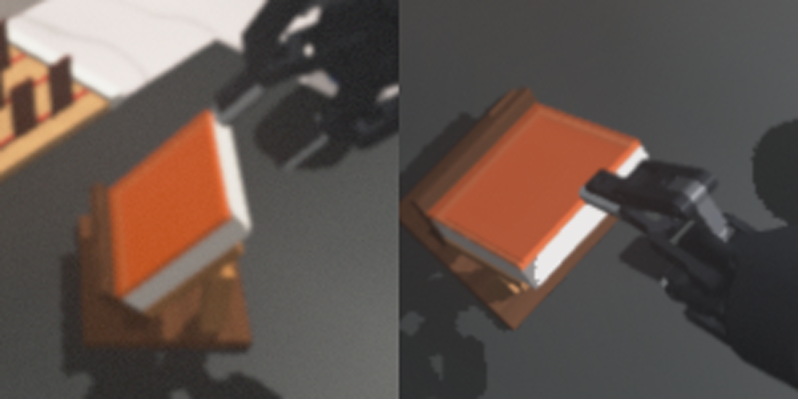

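```bash
cat >> h.py <<'E'
pr=lambda c,p:cv2.projectPoints(np.array(p,float),cv2.Rodrigues(np.linalg.inv(c['pose'])[:3,:3])[0],np.linalg.inv(c['pose'])[:3,3],c['intrinsics'],c['dist'])[0].reshape(-1,2)
def frame(az,sl=50):
    a,b=np.radians([az,sl]);h=np.array([np.cos(a),np.sin(a),0]);u=np.array([0,0,1.])
    X=np.cos(b)*h-np.sin(b)*u;Z=np.sin(b)*h+np.cos(b)*u; return np.c_[X,np.cross(Z,X),Z]
E
python3 - <<'E'
from h import *
from scipy.optimize import least_squares
t=dict(np.load('top0.npz'));s=dict(np.load('side0.npz'))
M=np.array([[-50,55,6],[-50,-55,6],[50,55,6],[50,-55,12.]])
sp=np.array([(365,192),(358,151),(322,224),(320,182)],float);tp=np.array([(356.5,250),(400.5,203),(320,230),(361,189)])
f=lambda v:np.r_[pr(s,v[:3]+M@frame(v[3]).T)-sp-.0,pr(t,v[:3]+M@frame(v[3]).T)-tp].ravel()
r=least_squares(f,[607,-130,74,43.5]);print(r.x.round(1),r.fun.round(1).reshape(-1,2).tolist())
g,m=st();print('C in tool',(m.T@(r.x[:3]-g['ee_pos'])).round(1))
E
```

```text
[ 607.3 -130.2   74.3   44.2] [[0.3, 0.6], [0.3, 1.9], [2.4, -1.7], [-0.2, -0.9], [-1.6, -0.3], [-0.7, 0.2], [1.0, 0.2], [-0.4, -2.0]]
15.3 q [-0.716  0.207  1.958  0.788  1.062 -1.905] p [ 576.3 -158.7  137.3] F [ 0.1 -0.5  0.4] w 51.3
[[-0.689  0.568  0.45 ]
 [ 0.725  0.539  0.429]
 [ 0.001  0.622 -0.783]]
C in tool [-0.7 -6.1 75.5]
```

Request:
carry_out(plan=[[[0,-0.6,0],0],[[0,-0.6,2],0],[[0,-0.6,4],0],[[0,-0.6,5.8],0],[[0,-0.6,5.8],0]])

```text
time_s: 15.92
ee_pos: [597.3, -133.9, 83.9]
ee_rot: [1.086, 2.527, 0.885]
contact_force: [-0.3, -0.1, -0.9]
grip_width: 51.0
```

```bash
python3 - <<'E'
from h import *
g,m=st();print('C in tool',(m.T@(np.array([607.3,-130.2,74.3])-g['ee_pos'])).round(1))
for n in('side','top'):
    c=arm.read_camera(n); cv2.imwrite(f'pics/{n}3.png',c['color'])
a=cv2.imread('pics/side3.png')[110:260,280:430];b=cv2.imread('pics/top3.png')[150:300,310:460]
cv2.imwrite('pics/both3.png',cv2.resize(np.hstack([a,b]),None,fx=2.66,fy=2.66,interpolation=cv2.INTER_CUBIC))
E
```

```text
15.93 q [-0.654  0.312  1.954  0.845  0.963 -1.946] p [ 597.3 -133.9   83.9] F [-0.3 -0.1 -0.9] w 51.0
[[-0.69   0.571  0.445]
 [ 0.723  0.538  0.433]
 [ 0.008  0.621 -0.784]]
C in tool [-4.3  1.7 13.5]
```

View pics/both3.png

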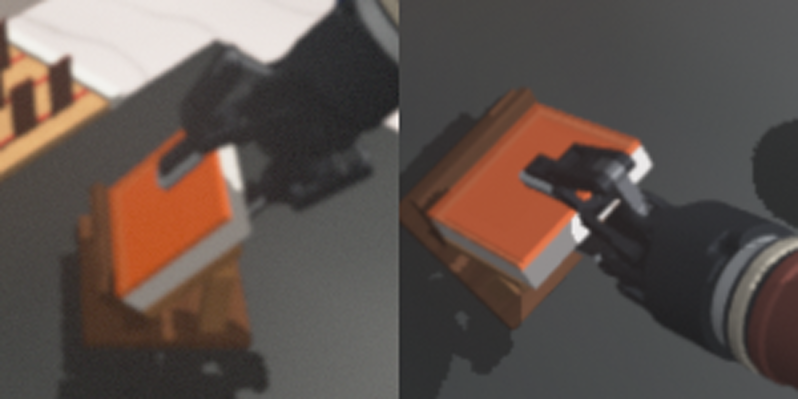

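Request:
carry_out(plan=[[[0,0,0],0],[[0,0,0],0],[[0,0,0],0],[[0,0,0],0],[[0,0,0],0]], fingers=1)

```text
time_s: 16.65
ee_pos: [598.9, -136.5, 87.6]
ee_rot: [1.084, 2.522, 0.882]
contact_force: [-1.4, -0.4, 6.9]
grip_width: 23.4
```

```bash
python3 - <<'E'
from h import *
g,m=st();print('C in tool',(m.T@(np.array([607.3,-130.2,74.3])-g['ee_pos'])).round(1))
E
```

```text
16.65 q [-0.656  0.307  1.952  0.846  0.965 -1.946] p [ 598.9 -136.5   87.6] F [-1.4 -0.4  6.9] w 23.4
[[-0.689  0.568  0.45 ]
 [ 0.725  0.538  0.43 ]
 [ 0.002  0.623 -0.783]]
C in tool [-1.3 -0.2 16.9]
```

Request:
carry_out(plan=[[[0,1,-0.7],0],[[0,2.3,-2.5],0],[[0,4,-5],0],[[0,6,-8],0],[[0,8,-11],0]])

```text
time_s: 17.27
ee_pos: [593.3, -140.0, 222.0]
ee_rot: [1.087, 2.526, 0.88]
contact_force: [-0.3, -0.8, -2.0]
grip_width: 23.1
```

Request:
carry_out(plan=[[[0,1.5,-2],0.05],[[0,2,-3],0.15],[[0,2,-4],0.3],[[0,2,-4],0.45],[[0,2,-4],0.6]])

```text
time_s: 17.9
ee_pos: [586.9, -146.6, 264.9]
ee_rot: [1.894, 2.209, 1.005]
contact_force: [0.7, 0.2, -1.6]
grip_width: 23.2
```

```bash
python3 - <<'E'
from h import *
st()
for n in('side','top'):
    c=arm.read_camera(n); cv2.imwrite(f'pics/{n}4.png',c['color'])
a=cv2.imread('pics/side4.png')[30:260,260:490];b=cv2.imread('pics/top4.png')[100:330,290:520]
cv2.imwrite('pics/both4.png',cv2.resize(np.hstack([a,b]),None,fx=1.7,fy=1.7,interpolation=cv2.INTER_CUBIC))
E
```

```text
17.9 q [-0.684  0.044  1.868  0.71   1.232 -1.084] p [ 586.9 -146.6  264.9] F [ 0.7  0.2 -1.6] w 23.2
[[-0.242  0.862  0.446]
 [ 0.903  0.031  0.43 ]
 [ 0.356  0.507 -0.785]]
```

View pics/both4.png

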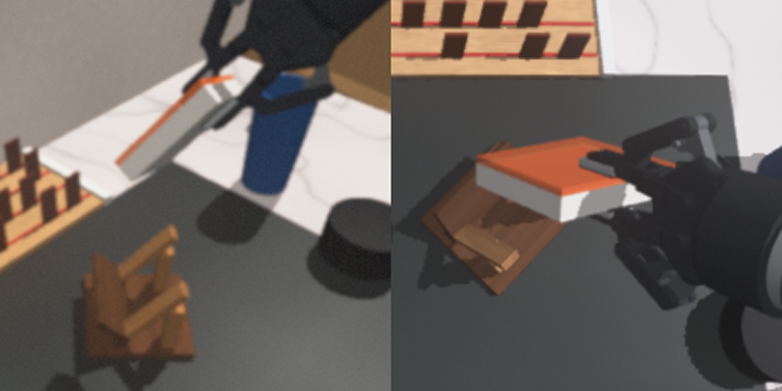

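Request:
carry_out(plan=[[[0,0,0],0.15],[[0,0,0],0.3],[[0,0,0],0.46],[[0,0,0],0.62],[[0,0,0],0.78]])

```text
time_s: 18.62
ee_pos: [587.3, -146.5, 265.1]
ee_rot: [-2.493, -1.277, -0.932]
contact_force: [-0.2, -0.3, -2.4]
grip_width: 23.3
```

Request:
carry_out(plan=[[[0,0,0],0.16],[[0,0,0],0.32],[[0,0,0],0.48],[[0,0,0],0.64],[[0,0,0],0.8]])

```text
time_s: 19.25
ee_pos: [587.3, -146.6, 265.1]
ee_rot: [-2.62, -0.193, -0.702]
contact_force: [-0.9, -0.0, -2.6]
grip_width: 23.1
```

Request:
carry_out(plan=[[[0,0,0],0.16],[[0,0,0],0.32],[[0,0,0],0.48],[[0,0,0],0.64],[[0,0,0],0.8]])

```text
time_s: 19.88
ee_pos: [587.3, -146.6, 265.1]
ee_rot: [-2.385, 0.808, -0.403]
contact_force: [0.0, -0.3, -2.2]
grip_width: 23.4
```

Request:
carry_out(plan=[[[0,0,0],0.1],[[0,0,0],0.162],[[0,0,0],0.162],[[0,0,0],0.162],[[0,0,0],0.162]])

```text
time_s: 20.5
ee_pos: [587.8, -146.7, 265.9]
ee_rot: [-2.3, 0.988, -0.34]
contact_force: [-0.1, -0.5, -2.6]
grip_width: 23.1
```

```bash
python3 - <<'E'
from h import *
s,m=to([598.9,-136.5,87.6])
for n in('side','top'):
    c=arm.read_camera(n); cv2.imwrite(f'pics/{n}5.png',c['color']); np.savez(f'{n}5.npz',**c)
a=cv2.imread('pics/side5.png')[30:260,260:490];b=cv2.imread('pics/top5.png')[100:330,290:520]
cv2.imwrite('pics/both5.png',cv2.resize(np.hstack([a,b]),None,fx=1.7,fy=1.7,interpolation=cv2.INTER_CUBIC))
to([598.9,-136.5,87.6])
E
```

```text
20.5 q [-0.684  0.044  1.867  0.713  1.232  1.451] p [ 587.8 -146.7  265.9] F [-0.1 -0.5 -2.6] w 23.1
[[ 0.689 -0.569  0.448]
 [-0.724 -0.539  0.43 ]
 [-0.003 -0.621 -0.784]]
shift cm [ 0.09  9.89 14.91]
20.6 q [-0.684  0.044  1.867  0.713  1.232  1.452] p [ 587.8 -146.8  266. ] F [-0.5 -0.2 -2.6] w 23.5
[[ 0.689 -0.569  0.448]
 [-0.725 -0.538  0.43 ]
 [-0.004 -0.621 -0.784]]
shift cm [ 0.08  9.9  14.91]
```

View pics/both5.png

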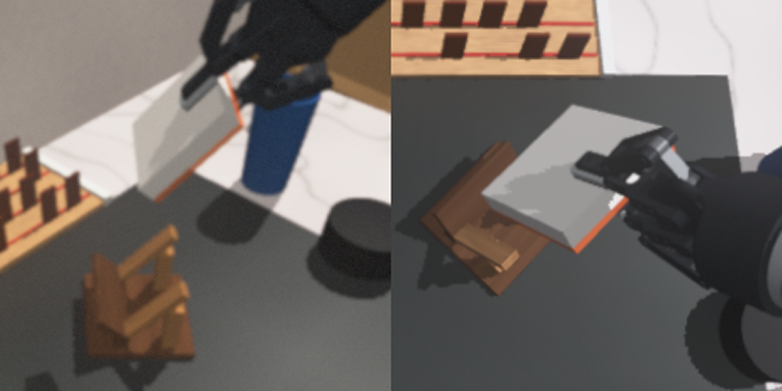

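```bash
python3 - <<'E'
from h import *
c=dict(np.load('top5.npz')); g=arm.get_state(); m=R.from_rotvec(g['ee_rot']).as_matrix(); T=g['ee_pos']
px=np.array([[574,105],[482,193],[577,247]])-[391,0]; px=px/1.7+[290,100]
hsv=cv2.cvtColor(c['color'],cv2.COLOR_BGR2HSV); mk=cv2.inRange(hsv,(0,0,110),(180,45,255)); z=np.zeros_like(mk); z[155:255,338:460]=255; mk&=z
mk=cv2.morphologyEx(mk,cv2.MORPH_OPEN,np.ones((3,3)))
k=max(cv2.findContours(mk,cv2.RETR_EXTERNAL,cv2.CHAIN_APPROX_NONE)[0],key=cv2.contourArea)
q=cv2.approxPolyDP(cv2.convexHull(k),3,True).reshape(-1,2); print(q.tolist(),px.round(1).tolist())
px=np.vstack([px,q])
o,d=ray(c,px); n=m[:,1]; t=((T-12*n-o)@n)/(d@n); print(((o+t[:,None]*d-T)@m).round(1))
E
```

```text
[[446, 173], [424, 217], [397, 244], [344, 214], [395, 162]] [[397.6, 161.8], [343.5, 213.5], [399.4, 245.3]]
[[ 55.1 -12.   57.8]
 [-53.9 -12.   60.4]
 [-60.7 -12.  -57. ]
 [ 55.2 -12.  -29.7]
 [-15.  -12.  -54.2]
 [-60.5 -12.  -52.9]
 [-54.2 -12.   58.9]
 [ 53.6 -12.   61.9]]
```

Request:
carry_out(plan=[[[0.1,1.3,3],0],[[0.1,2.6,6.5],0],[[0.1,3.9,10],0],[[0.1,5.2,12.5],0],[[0.1,6.5,13.6],0]])

```text
time_s: 21.22
ee_pos: [612.0, -123.1, 117.3]
ee_rot: [-2.299, 0.988, -0.337]
contact_force: [0.5, 0.5, -1.1]
grip_width: 23.4
```

Request:
carry_out(plan=[[[0,1,0.2],0],[[0,1.8,0.4],0],[[0,2.5,0.6],0],[[0,3.0,0.8],0],[[0,3.0,0.8],0]])

```text
time_s: 21.85
ee_pos: [598.8, -136.8, 94.0]
ee_rot: [-2.299, 0.99, -0.339]
contact_force: [-0.5, -0.1, -3.0]
grip_width: 23.2
```

```bash
python3 - <<'E'
from h import *
s,m=to([598.9,-136.5,87.6])
for n in('side','top'):
    c=arm.read_camera(n); cv2.imwrite(f'pics/{n}6.png',c['color']); np.savez(f'{n}6.npz',**c)
a=cv2.imread('pics/side6.png')[110:260,280:430];b=cv2.imread('pics/top6.png')[150:300,310:460]
cv2.imwrite('pics/both6.png',cv2.resize(np.hstack([a,b]),None,fx=2.66,fy=2.66,interpolation=cv2.INTER_CUBIC))
E
```

```text
21.85 q [-0.657  0.296  1.95   0.837  0.974  1.21 ] p [ 598.8 -136.8   94. ] F [-0.5 -0.1 -3. ] w 23.2
[[ 0.688 -0.57   0.448]
 [-0.725 -0.537  0.43 ]
 [-0.004 -0.621 -0.783]]
shift cm [-0.01  0.37  0.52]
```

View pics/both6.png

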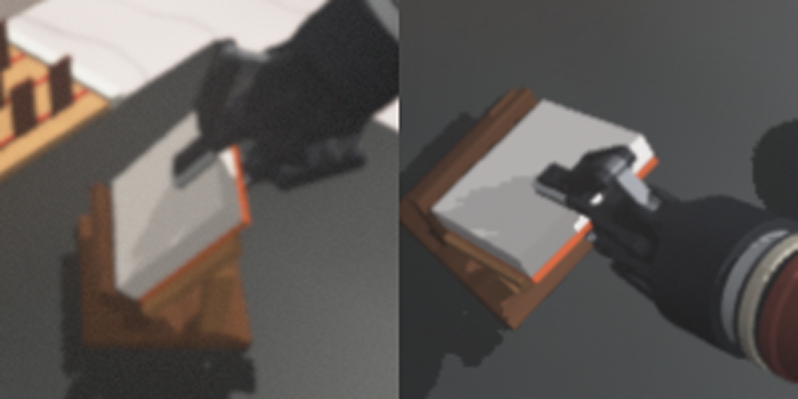

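Request:
carry_out(plan=[[[0,0.1,0.1],0],[[0,0.2,0.25],0],[[0,0.3,0.4],0],[[0,0.3,0.4],0],[[0,0.3,0.4],0]])

```text
time_s: 22.58
ee_pos: [599.8, -136.3, 89.9]
ee_rot: [-2.298, 0.988, -0.341]
contact_force: [1.9, 1.3, 1.4]
grip_width: 23.0
```

Request:
carry_out(plan=[[[0,0,0.1],0],[[0,0,0.2],0],[[0,0,0.3],0],[[0,0,0.3],0],[[0,0,0.3],0]])

```text
time_s: 23.2
ee_pos: [601.2, -137.2, 88.9]
ee_rot: [-2.301, 0.987, -0.344]
contact_force: [-5.5, -5.0, 9.3]
grip_width: 23.3
```

Request:
carry_out(plan=[[[0,0,0],0],[[0,0,0],0],[[0,0,0],0],[[0,0,0],0],[[0,0,0],0]], fingers=-0.2)

```text
time_s: 23.82
ee_pos: [600.4, -135.1, 86.6]
ee_rot: [-2.299, 0.989, -0.339]
contact_force: [0.2, 0.5, -0.0]
grip_width: 51.2
```

```bash
python3 - <<'E'
from h import *
st()
for n in('side','top'):
    c=arm.read_camera(n); cv2.imwrite(f'pics/{n}7.png',c['color']); np.savez(f'{n}7.npz',**c)
a=cv2.imread('pics/side7.png')[110:260,280:430];b=cv2.imread('pics/top7.png')[150:300,310:460]
cv2.imwrite('pics/both7.png',cv2.resize(np.hstack([a,b]),None,fx=2.66,fy=2.66,interpolation=cv2.INTER_CUBIC))
E
```

```text
23.82 q [-0.652  0.31   1.949  0.845  0.962  1.2  ] p [ 600.4 -135.1   86.6] F [ 0.2  0.5 -0. ] w 51.2
[[ 0.689 -0.57   0.448]
 [-0.725 -0.538  0.43 ]
 [-0.004 -0.621 -0.784]]
```

View pics/both7.png

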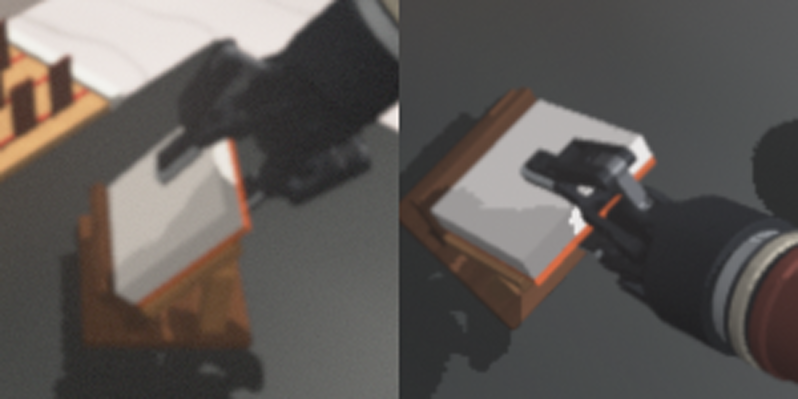

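Force is zero and the case rests in the rack. I'll retreat straight back along the fingers.

Request:
carry_out(plan=[[[0,0,-1],0],[[0,0,-3],0],[[0,0,-5.5],0],[[0,0,-8.5],0],[[0,0,-12],0]])

```text
time_s: 24.55
ee_pos: [545.7, -187.8, 182.6]
ee_rot: [-2.3, 0.989, -0.34]
contact_force: [0.5, -1.1, 0.0]
grip_width: 51.3
```

Request:
carry_out(plan=[[[0,0,-5],0],[[0,0,-9],0],[[0,0,-9],0],[[0,0,-9],0],[[0,0,-9],0]])

```text
time_s: 25.18
ee_pos: [505.7, -224.4, 249.9]
ee_rot: [-2.298, 0.989, -0.336]
contact_force: [0.1, 0.3, -0.6]
grip_width: 51.3
```

```bash
python3 - <<'E'
from h import *
from scipy.optimize import least_squares
st(); C={}
for n in('side','top'):
    C[n]=c=arm.read_camera(n); cv2.imwrite(f'pics/{n}8.png',c['color']); np.savez(f'{n}8.npz',**c)
for n,roi in(('side',(310,140,385,240)),('top',(315,175,415,265))):
    print(n,[quad(C[n],(0,0,105),(180,60,255),roi)])
print('green',quad(C['side'],(50,120,40),(80,255,255),(140,180,250,360)),quad(C['top'],(50,120,40),(80,255,255),(140,180,250,360)))
a=cv2.imread('pics/side8.png')[110:260,280:430];b=cv2.imread('pics/top8.png')[150:300,310:460]
cv2.imwrite('pics/both8.png',cv2.resize(np.hstack([a,b]),None,fx=2.66,fy=2.66,interpolation=cv2.INTER_CUBIC))
E
```

```text
25.18 q [-0.903  0.025  1.918  0.688  1.342  1.268] p [ 505.7 -224.4  249.9] F [ 0.1  0.3 -0.6] w 51.3
[[ 0.689 -0.571  0.447]
 [-0.724 -0.537  0.432]
 [-0.007 -0.621 -0.783]]
side [(array([[371, 194],
       [324, 229],
       [320, 179],
       [361, 145]], dtype=int32), 2300.0)]
top [(array([[409, 203],
       [361, 255],
       [320, 229],
       [363, 186]], dtype=int32), 2877.0)]
green (array([[235, 309],
       [195, 341],
       [198, 282],
       [233, 251]], dtype=int32), 1991.5) (array([[207, 213],
       [170, 261],
       [154, 245],
       [189, 204]], dtype=int32), 1122.5)
```

View pics/both8.png

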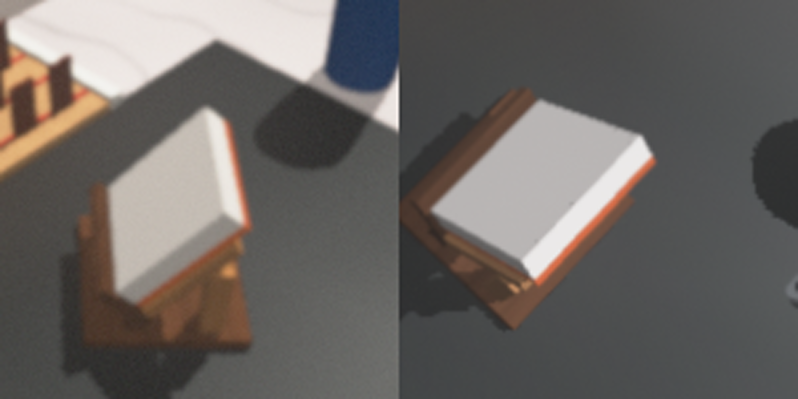

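```bash
python3 - <<'E'
from h import *
from scipy.optimize import least_squares
t=dict(np.load('top8.npz'));s=dict(np.load('side8.npz'))
M=np.array([[-50,55,-6],[-50,-55,-6],[50,55,-6],[50,-55,12.]])
sp=np.array([(371,194),(361,145),(324,229),(320,179)],float);tp=np.array([(361,255),(409,203),(320,229),(363,186)],float)
k=[1,1,0,1]  # LN uncertain: weight 0
w=np.repeat(np.r_[k,k],2)
f=lambda v:np.r_[pr(s,v[:3]+M@frame(v[3],v[4]).T)-sp,pr(t,v[:3]+M@frame(v[3],v[4]).T)-tp].ravel()*w
r=least_squares(f,[607,-130,74,43.5,50]);print(r.x.round(1),r.fun.round(1).tolist())
print('offset from seat in rack axes',(frame(44)[:, :].T@(r.x[:3]-[607.3,-130.2,74.3])).round(1))
E
```

```text
[ 607.7 -133.7   84.1   46.2   53.2] [1.0, -4.7, 1.3, 4.9, 0.0, -0.0, 1.0, -1.1, 1.2, -2.4, -3.6, 1.1, 0.0, 0.0, -0.2, 0.1]
offset from seat in rack axes [-8.9 -2.8  4.7]
```

```bash
python3 - <<'E'
from h import *
t=dict(np.load('top8.npz'));s=dict(np.load('side8.npz'))
M=np.array([[-50,55,12],[-50,-55,12],[50,55,12],[50,-55,12.]])
sp=[(363.5,190.1),(357.8,150.6),(324,219),(320.6,181.4)];tp=[(356.6,248.5),(400.6,201.5),(322.8,228.9),(363,187.6)]
P=tri(s,sp,t,tp); r,c,rs=fit(M,P[:,:3]); x=r[:,0]
print(P.round(1).tolist(),c.round(1),rs,'slope',np.degrees(np.arcsin(-x[2])),'az',np.degrees(np.arctan2(x[1],x[0])),'face tilt',np.degrees(np.arccos(r[2,2])))
print((frame(44).T@(c-[607.3,-130.2,74.3])).round(1))
arm.get_state()['contact_force'].round(1)
E
```

```text
[[552.5, -111.5, 118.7, 3.5], [627.8, -189.0, 120.7, 0.2], [597.6, -67.3, 45.3, 1.9], [676.2, -145.8, 39.0, 1.7]] [ 606.8 -134.8   73.3] 5.098702624759962 slope 50.45296500989417 az 44.67529593217205 face tilt 50.45702700192594
[-1.5 -3.  -3.4]
```

Offset is about 5 mm, slope 50.5° and azimuth 44.7°, with the lid shut and the robot clear, so I'm handing the job in.

```bash
python3 -c "
from h import *
print(arm.job_done()); print(arm.get_state()['time_s'])"
```

```text
the job is handed in; nothing more can be done
None
the job is handed in; nothing more can be done
```

The orange-lidded case is back in its own rack, lid underneath and still shut. I handed the job in at about 25 s of the 48 s allowed; no verdict was reported.

**What I did:**
- **Tilting the tool:** moves can only turn the tool about its own z axis. I tilted it to 51.5° below level by pushing outward at the arm's reach limit, which cost about 9 s.
- **Turning the case:** I pinched the upper edge (23.4 mm opening), lifted the case clear and turned it by π about the finger axis. I then lowered it until it touched the rails (about 5 N) and the ledge (about 12 N), opened the fingers and backed out along the slope.

**Last checks:**

| Check | Result | Limit |
|---|---|---|
| Centre from the seat point I measured at the start | about 5 mm | 16 mm |
| Slope (nominal 50°) | 50.5° | within 12° |
| Downhill direction, against about 44° measured at the start | 44.7° | within 11° |
| Green case corners | within 1 pixel of the start | 15 mm |
| Contact force | about 0 N, gripper about 18 cm clear | no contact |

The last picture shows an even orange rim under the white base, so the lid looks shut.

**Where checks disagreed:**
- A first fit of the final pose, using less certain corners, gave an offset of about 10 mm and a slope of 53°, with pixel errors up to 5. I discarded it for clearer corner points.
- A measurement while holding the case put it about 7 mm farther up the fingers than first estimated. I put that down to measurement error, and returning to the grasp pose seated it.

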